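# Hang the blue-banded mould on the spring balance

## Robot

A 6-joint arm with a two-finger parallel gripper is mounted at the origin on the work surface. World frame = base frame: x ahead of the robot, y to its left, z up, the work surface at z = 0. Lengths are in m, angles in degrees, forces in N, time in s.
With the tool pointing down it reaches from about 0.3 to 0.75 m from the base axis. Payload 8.5 kg.
Tool frame: the origin (TCP) lies on the mounting face of the last link; the fingertips stand 173 mm ahead of it and the grasp point (between the pads) lies 155 mm ahead of it (env.tips_ahead is the distance from the TCP to the fingertips, in m); z points along the fingers, x is the direction in which the jaws open and shut, and the axes are right-handed (so a half turn about z gives the same grasp; the last joint's range is limited). The gripper opens to 85 mm and grips with 20 to 120 N. Pads are 22 mm wide; open, the fingers measure 114 mm over their backs; the gripper's body (76 mm by 85 mm) begins 54 mm behind the grasp point. The pads swing forward as they close: fully open they stand 13 mm farther back than shut.
Start: joints at [61.805, 21.807, 74.336, -0, 83.858, -12.336], TCP at [0.15, 0.529, 0.405] pointing down, gripper open.
Joint ranges: [-178.18, 178.18], [-50.72, 133.34], [12.68, 142.11], [-81.47, 261.47], [9.98, 163.14], [-165.26, 165.26]. Speed limits (degrees/s): [136.94, 136.94, 180, 180, 180, 180].

## Interface

Orientations are given as a 3x3 rotation matrix whose columns are the frame's x, y, z axes.
In Python, from rig import env gives the robot as it stands. The module is installed in compiled form; this text tells all that it offers.
- The arm moves only by the tool step_arm, never from a script. Its argument "increments" is a list of rows, each an object of numbers: "x", "y", "z": the shift along the tool's x, y, z in cm; "wx", "wy", "wz": the turn, a rotation vector about the tool's x, y, z in rad; "gripper": the finger opening in cm, from 0 to 8.54. A call has 1 to 20 rows; each row shifts and turns the commanded pose from where the row before left it, along the tool's axes as they then stand; what a row does not reach is not made up. A row lasts 1/10 s, in which the tool goes at most 50 mm and 8.59 degrees, less where a joint would pass 70% of its speed; a pose out of reach is approached as far as the arm can. A call with a gripper value outside its range is refused whole. The fingers move at their own pace and stop on an object; "newtons" is the grip in N (left out, the last holds). Time passes only in rows, so rows that do not move let the fingers close. It gives the time, the measured TCP pose, the force and the opening at its end, in the units of the state.
- env.observe(): the state, without advancing time (a new reading comes with each control period).
- env.get_image(name): name is "side" or "top"; returns a dict with "color" (384x512x3 uint8, blue, green, red), "camera_matrix" (3x3 intrinsics, pixels), "distortion" ([k1, k2, p1, p2, k3] as OpenCV has them; the pictures are not rectified), "rvec" (rotation vector, rad) and "tvec" (3), from world to camera coordinates, as OpenCV has them. Camera axes: x right, y down, z forward; pixel columns grow to the right and rows downward; lengths in m; the calibration is good to about 2 mm. A picture is of the moment at which its call begins. There is no depth.
- env.close_job(): hands the job in, once; it reports no verdict.
The state is a dict: "time_s": time; "q": joint angles; "qvel": joint speeds; "joint_efforts": joint torques, N m; "position": TCP position; "tool_rot": TCP orientation; "ft_force": force on the tool from outside, world axes, zero at the start; "wrist_torque": the same for the moment, N m; "grip_width": finger opening in m.
Only numpy, scipy, OpenCV 4.12 (cv2) and the standard library are available. Lean on these libraries where they do the work, as an engineer would, in place of code of your own. Each camera call takes 0.05 s, during which the arm holds its last target. There are 200 camera calls.

## Task

Weigh the plaster mould with the blue band: pick its hanger up by the blue tab and hook it over the upper bar of the green spring balance, between the brass collars. Lower it slowly, at most a few centimetres a second, and keep hold until its back strap leans on the lower bar and the balance carries the whole weight, then let go so softly that it neither swings nor makes the balance bounce; never push the balance down well past the mould's weight. Leave it hanging still and upright, and the other things on the bench where they were.

Things in the scene. Friction and masses are not known exactly. Their poses are not given: they have to be found in the camera images.
- blue_cradle_grip (a point): Centre of the blue grip tab (36 x 12 x 42 mm high; pinch across the 12 mm, along the hanger's y) on a C-shaped steel hanger standing on the bench with a blue-banded white plaster mould (90 x 80 x 60 mm) on its 110 x 90 mm tray. x points to its hook, z up. 150 mm above the tray's underside, within 10 mm of above the centre of mass. Weight unknown, 2.4 to 9.4 N: it must be felt.
- blue_cradle_seat (a point): Where the bar's centre lies when the blue hanger is seated: 67 mm behind (+x) and 31 mm below the grip centre. Hook 40 mm wide, open downwards: roof 6 mm above this point, strap's rear face 10 mm in front, lip's inner face 6 mm behind, lip reaching 19 mm below, its end flared. Held level the strap is 3 mm off the lower bar; hung free it leans on it, 0.035 rad off level, front (-x) edge down.
- black_cradle_grip (a point): The same kind of hanger and mould with a black band and black tab; leave it alone. Tab centre, 150 mm above the bench.
- balance: Green spring balance, fixed to the bench: base 190 x 210 x 18 mm, two round steel posts at the back (30 mm behind the origin, 60 mm to each side) joined by a 200 mm wide green crossbar, top at 247 mm, with a white scale strip beside the +y post. Origin at the centre of its underside; -x points to its open front, z up. All of it moves together with the frame except the carriage.
- bar_mid (a point): Middle of the balance's upper bar (12 mm round, along y, 70 mm in front of the balance's origin, 215 mm above the bench unloaded). It rides on the sprung carriage. Brass collars (radius 10 mm) stand 44 mm to each side (inner faces), side rails 60 mm. A second 12 mm bar lies 85 mm below and 1 mm in front of it, for the hanger's back strap to lean on; it moves with it.
- carriage (a joint): How far the balance's carriage is pulled down, m: 0 unloaded, stop at 0.095. Spring 150 N/m (6.7 mm per newton; the moulds draw it 16 to 63 mm), lightly damped. Letting go with 1 N still in the hand, either way, or with the hanger not yet leaning on the lower bar, jolts it by about 0.1 m/s; it should never move faster than 0.06 m/s.
- tub: White lidded plastic tub, 150 mm wide and 150 mm high; origin under its centre. Bystander.
- jug: Clear plastic jug, 100 mm wide, 130 mm high; origin under its centre. Bystander.
- mould_block: White plaster mould block 90 x 70 x 100 mm with a black band, no hanger; origin under its centre. Bystander.
- spatula: Spatula lying on the bench. Bystander.
- brush: Brush lying on the bench. Bystander.
- strap_ring: Black rubber-coated ring, 70 mm across, 12 mm high; origin under its centre. Bystander.
- bowl: White ceramic bowl 110 mm wide, 50 mm high; origin under its centre. Bystander.
There are look-alikes about, which are no part of the job. What is shaped like the part that bears blue_cradle_grip but purple is not meant.

How it is judged (in metres and radians):
On the way, in this order (a step that is already met when the one before it is completed fails the run):
1. the blue hanger is lifted off the bench (height (world z) of blue_cradle_grip above 0.18 m), for 0.1 s.
2. the hook is over the bar and the balance takes part of the weight while the hanger is still held (value of joint carriage above 0.005 m and distance between blue_cradle_seat and bar_mid below 0.03 m and contact force between the fingers and blue_cradle above 1 N), for 0.1 s.
At the end, for the whole second after the job is handed in: the blue hanger hangs by its hook on the upper bar, between the collars (bar within 8 mm fore and aft and 6 mm in height of its seat, hook within 27 mm of the bar's middle), upright within 0.10 rad, the balance drawn down more than 10 mm by it, the hanger moving slower than 20 mm/s (x of blue_cradle_seat in the frame of bar_mid between -0.008 and 0.008 m and z of blue_cradle_seat in the frame of bar_mid between -0.006 and 0.006 m and y of blue_cradle_seat in the frame of bar_mid between -0.027 and 0.027 m and angle between blue_cradle_grip's own z axis and vertical below 0.1 rad and value of joint carriage above 0.01 m and linear speed of blue_cradle below 0.02 m/s); the robot touches nothing.
It fails at once if the balance jolts or bounces (carriage faster than 60 mm/s) (velocity of joint carriage above 0.06 m/s or velocity of joint carriage below -0.06 m/s).
It fails at once if the balance is pushed down 80 mm or more (12 N; the heaviest mould draws it 63 mm) (value of joint carriage above 0.08 m).
It fails at once if the blue hanger is tipped more than 0.5 rad (angle between blue_cradle_grip's own z axis and vertical above 0.5 rad).
It fails at once if another thing on the bench is moved more than 30 mm (distance of any of black_cradle_grip, tub, jug, mould_block, spatula, brush, strap_ring, bowl from where it was at the start of the episode above 0.03 m).
It also fails if it takes over 58 s, if anything falls off the work surface, if the arm or the gripper's body presses on something with over 40 N, if the wrist force passes 120 N, or if a joint passes its speed limit or range.

## Working session

There is one attempt and no reset: what is moved stays moved. The work goes in short steps, Python scripts to look and compute and a tool call to move; the robot and the scene stay as the last step left them, time stands still between calls to the robot, and variables do not carry over. Pictures are saved under pics/ and viewed, about 8 in all and at most 12, crops included, and the job is handed in when it is done.

Besides the shell and the picture viewer there is one more tool, called in YAML: its name, and indented under it one key for each argument. step_arm: Moves the arm, as the interface text tells. Its arguments: {"type":"object","properties":{"increments":{"type":"array"},"newtons":{"type":"number"}},"required":["increments"]}

```bash
mkdir -p pics
cat > h.py <<'E'
import numpy as np, cv2
from rig import env
def grab(n,f=None):
    im=env.get_image(n)
    if f: cv2.imwrite('pics/'+f,im['color'])
    return im
def ray(im,uv):
    K=np.array(im['camera_matrix']);d=np.array(im['distortion'])
    R=cv2.Rodrigues(np.array(im['rvec'],float))[0];t=np.array(im['tvec'],float).ravel()
    p=cv2.undistortPoints(np.array([[uv]],float),K,d)[0,0]
    v=R.T@np.array([p[0],p[1],1]);return -R.T@t,v/np.linalg.norm(v)
def onz(im,uv,z):
    c,v=ray(im,uv);return c+v*(z-c[2])/v[2]
def tri(r1,r2):
    (c1,v1),(c2,v2)=r1,r2
    s=np.linalg.lstsq(np.c_[v1,-v2],c2-c1,rcond=None)[0]
    a,b=c1+v1*s[0],c2+v2*s[1];return (a+b)/2,np.linalg.norm(a-b)
def proj(im,P):
    return cv2.projectPoints(np.array(P,float).reshape(-1,1,3),np.array(im['rvec'],float),np.array(im['tvec'],float),np.array(im['camera_matrix']),np.array(im['distortion']))[0].reshape(-1,2)
E
python3 - <<'E'
from h import *
np.set_printoptions(precision=4,suppress=True)
a=grab('side','side0.png');b=grab('top','top0.png')
for i in(a,b):print(ray(i,(256,192)))
o=env.observe();print(o)
cv2.imwrite('pics/s0.png',cv2.resize(a['color'],(800,600)));cv2.imwrite('pics/t0.png',cv2.resize(b['color'],(800,600)))
E
```

```text
(array([ 0.2634, -1.3499,  1.1977]), array([ 0.1284,  0.7874, -0.6029]))
(array([ 0.3482, -0.0037,  1.4261]), array([ 0.0963,  0.0168, -0.9952]))
{'time_s': 0.1, 'q': array([ 61.8058,  21.838 ,  74.3806,   0.0008,  83.8583, -12.3353]), 'qvel': array([ 0.0526, -0.0571, -0.2138, -0.0509,  0.0119,  0.0316]), 'joint_efforts': array([  0.0037, -44.9218, -23.1658,  -0.0001,   0.0036,  -0.    ]), 'position': array([0.1503, 0.529 , 0.4042]), 'tool_rot': array([[ 0.2733,  0.9619, -0.0006],
       [ 0.9619, -0.2733, -0.0012],
       [-0.0013, -0.0003, -1.    ]]), 'ft_force': array([ 0.4178,  0.0265, -0.6638]), 'wrist_torque': array([0.0422, 0.007 , 0.0437]), 'grip_width': 0.08548354524859215}
```

View pics/s0.png

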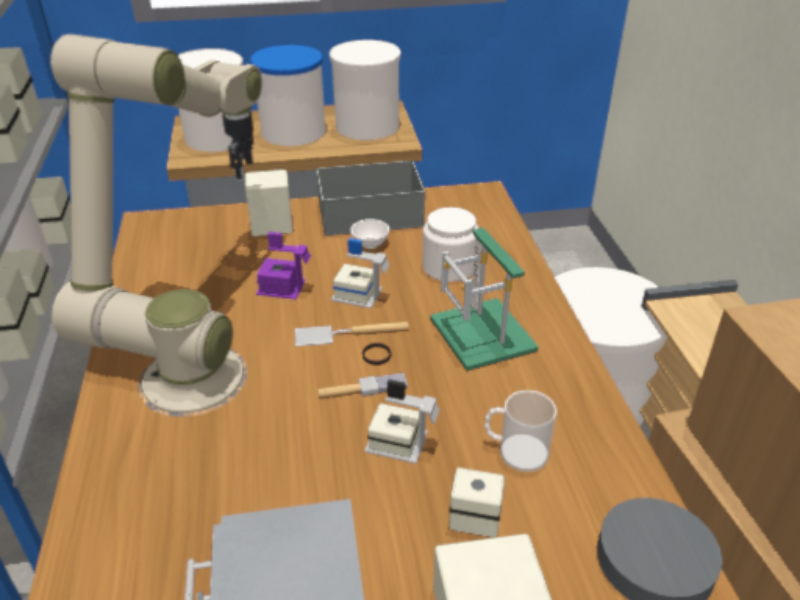

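View pics/t0.png

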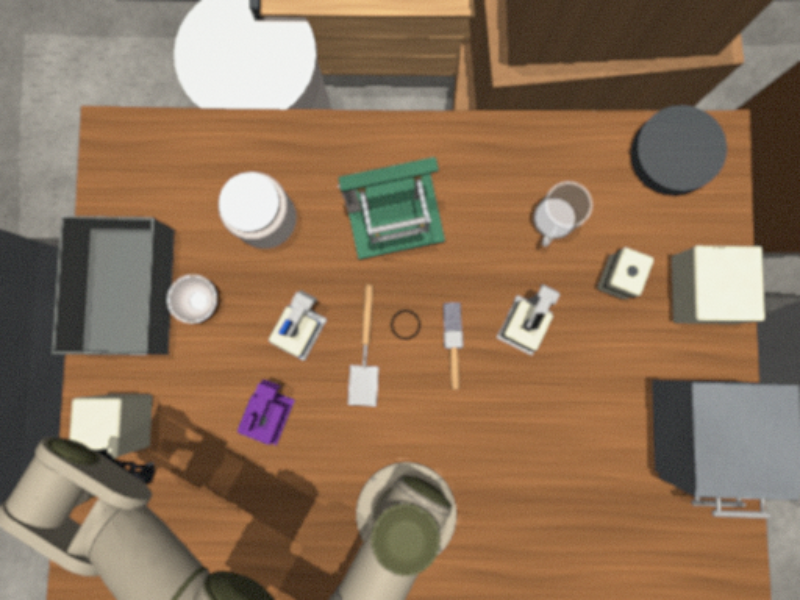

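The side view shows the blue tab at about (355,245) and the balance at about (480,300), both in 800 px scale. In the top view the blue tab is at about (288,326) with its hook up and to the right, and the balance is at (395,207) with its front downward. I'll crop both views to refine these.

Run:
```python
from h import *
np.set_printoptions(precision=4,suppress=True)
a=cv2.imread('pics/side0.png');b=cv2.imread('pics/top0.png')
# crops in orig px: top x 160-300,y 95-235 ; side x 205-350,y 135-240
ct=cv2.resize(b[95:235,160:300],None,fx=4,fy=4,interpolation=cv2.INTER_CUBIC)
cs=cv2.resize(a[135:240,205:350],None,fx=5.5,fy=5.5,interpolation=cv2.INTER_CUBIC)
cv2.imwrite('pics/ct.png',ct);cv2.imwrite('pics/cs.png',cs)
ia=env.get_image('side');ib=env.get_image('top')
for n,im in(('side',ia),('top',ib)):
    hsv=cv2.cvtColor(im['color'],cv2.COLOR_BGR2HSV)
    m=cv2.inRange(hsv,(100,120,60),(122,255,255))
    if n=='side': m[:140]=0;m[190:]=0;m[:,:210]=0;m[:,260:]=0
    else: m[:190]=0;m[230:]=0;m[:,:165]=0;m[:,215:]=0
    k,l,s,c=cv2.connectedComponentsWithStats(m)
    for i in range(1,k):
        if s[i,4]>3: print(n,s[i],c[i])
```

```text
side [223 153   8  10  70] [226.5    157.1286]
side [219 185   4   1   4] [220.5 185. ]
side [224 186   4   1   4] [225.5 186. ]
side [229 187   5   1   5] [231. 187.]
top [179 205   7   9  31] [182.1935 209.0968]
```

View pics/ct.png

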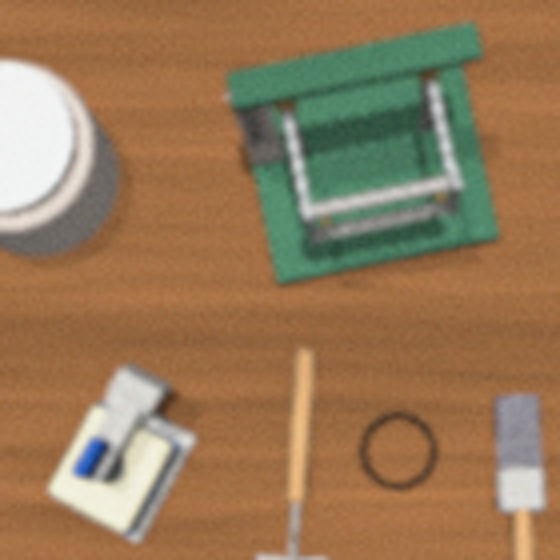

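View pics/cs.png

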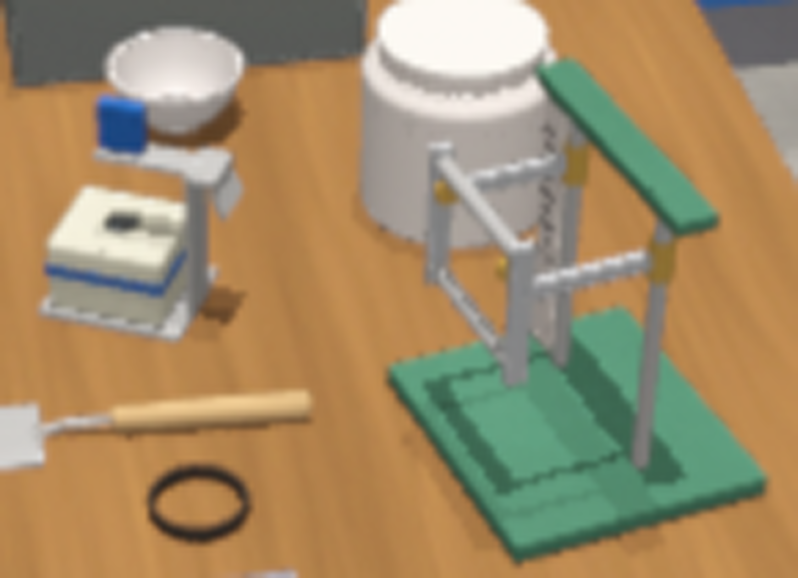

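Run:
```python
from h import *
np.set_printoptions(precision=4,suppress=True)
a=grab('side');b=grab('top')
T=lambda u,v:((u+.5)/4-.5+160,(v+.5)/4-.5+95)
S=lambda u,v:((u+.5)/5.5-.5+205,(v+.5)/5.5-.5+135)
tz=lambda u,v,z:onz(b,T(u,v),z); sz=lambda u,v,z:onz(a,S(u,v),z)
yaw=lambda p,q:np.degrees(np.arctan2(*(q-p)[1::-1]))
print('tab',tri(ray(b,(182.5,209)),ray(a,(226.5,157.1))))
print('tabtop top-view',tz(93,455,.171))
print('tab face side', sz(122,126,.15))
p=[tz(135,541,.003),tz(195,437,.003),tz(48,488,.003)]
print('tray',*p,yaw(p[0],p[1]),yaw(p[0],p[2])-90,'centre',(p[1]+p[2])/2)
q=[tz(125,365,.128),tz(172,385,.128)];print('hook back edge',*q,yaw(*q)+90, q[0]/2+q[1]/2)
f=[tz(280,283,.018),tz(497,238,.018),tz(228,75,.247),tz(478,25,.247),tz(483,52,.247),tz(232,104,.247)]
print('base front',*f[:2],yaw(f[0],f[1])+90,np.linalg.norm(f[0]-f[1]))
print('cross',*f[2:],yaw(f[2],f[3])+90,yaw(f[5],f[4])+90,np.linalg.norm(f[2]-f[3]))
c=[tz(303,212,.221),tz(462,185,.221)];print('bar',*c,yaw(*c)+90,(c[0]+c[1])/2)
g=[sz(388,372,.018),sz(765,480,.018),sz(520,557,.018),sz(620,308,.018)];print('base side',*g,yaw(g[0],g[2])+90)
th=np.radians(yaw(f[0],f[1])+90);d=np.array([np.cos(th),np.sin(th),0])
o=(f[0]+f[1])/2+d*.095;print('origin from front',o,'bar',o-d*.07)
gc=(g[0]+g[1])/2;print('origin side',gc,'bar',gc-d*.07,(g[2]+g[3])/2)
```

```text
tab (array([0.4104, 0.258 , 0.1536]), np.float64(0.0036659464653884394))
tabtop top-view [0.4134 0.2532 0.171 ]
tab face side [0.4098 0.2605 0.15  ]
tray [0.3442 0.2467 0.003 ] [0.4399 0.1945 0.003 ] [0.3914 0.3277 0.003 ] -28.612407522806826 -30.210045600522108 centre [0.4156 0.2611 0.003 ]
hook back edge [0.4917 0.2375 0.128 ] [0.4753 0.1976 0.128 ] -22.270940681164433 [0.4835 0.2175 0.128 ]
base front [0.5812 0.1181 0.018 ] [ 0.6252 -0.08    0.018 ] 12.528068881649176 0.20296216750583812
cross [0.7057 0.1419 0.247 ] [ 0.7472 -0.0514  0.247 ] [ 0.7259 -0.0554  0.247 ] [0.6828 0.1383 0.247 ] 12.1229237335926 12.525224244931465 0.19770628439955337
bar [0.6042 0.0836 0.221 ] [ 0.6272 -0.0411  0.221 ] 10.420328097220747 [0.6157 0.0212 0.221 ]
base side [0.5775 0.1128 0.018 ] [ 0.8044 -0.0447  0.018 ] [ 0.6245 -0.0927  0.018 ] [0.7592 0.1586 0.018 ] 12.858100487970916
origin from front [0.6959 0.0397 0.018 ] bar [0.6276 0.0245 0.018 ]
origin side [0.691  0.0341 0.018 ] bar [0.6226 0.0189 0.018 ] [0.6918 0.0329 0.018 ]
```

step_arm:
  increments:
    - {"x":-0.8,"y":1.3,"gripper":6}
    - {"x":-1.6,"y":2.8}
    - {"x":-1.8,"y":3.1}
    - {"x":-1.8,"y":3.1}
    - {"x":-1.8,"y":3.1}
    - {"x":-1.8,"y":3.1}
    - {"x":-1.8,"y":3.1}
    - {"x":-1.8,"y":3.1}
    - {"x":-1.8,"y":3.1}
    - {"x":-1.8,"y":3.1}
    - {"x":-1.3,"y":2.3}
    - {"x":-0.8,"y":1.4}
    - {"wz":0.073}
    - {"wz":0.073}
    - {"wz":0.073}
    - {}

```text
invalid input at $.increments[0]: expected keys x, y, z, wx, wy, wz, gripper
```

Run:
```python
from h import *
np.set_printoptions(precision=4,suppress=True)
a=grab('side','side1.png');b=grab('top','top1.png')
o=env.observe();print(o['time_s'],o['position'],o['tool_rot'],o['ft_force'],o['wrist_torque'],o['grip_width'])
g=o['position']+o['tool_rot'][:,2]*.155
print(g,proj(a,g),proj(b,g))
A=cv2.resize(a['color'][110:215,190:300],None,fx=4,fy=4,interpolation=cv2.INTER_CUBIC)
B=cv2.resize(b['color'][140:245,140:225],None,fx=4,fy=4,interpolation=cv2.INTER_CUBIC)
cv2.imwrite('pics/c1.png',np.hstack([A,B]))
```

```text
0.4 [0.1503 0.529  0.4046] [[ 0.2733  0.9619 -0.0001]
 [ 0.9619 -0.2733 -0.0002]
 [-0.0002 -0.0001 -1.    ]] [-0.262   0.1994  0.3712] [-0.0229 -0.0113  0.0039] 0.08520639146554104
[0.1503 0.529  0.2496] [[156.6241 108.5534]] [[ 80.6878 294.8982]]
```

View pics/c1.png

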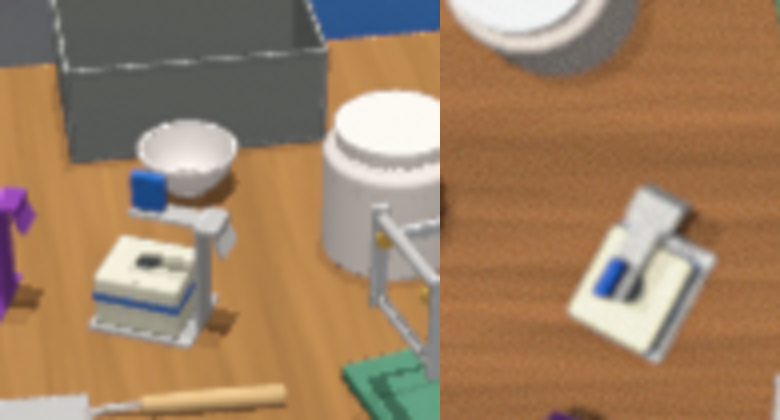

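The move was refused because every row needs all seven keys, so the picture shows the unchanged scene with the tab at about (611,278) in the right panel. I'll resend it with full rows.

step_arm:
  increments:
    - {"x":-0.8,"y":1.3,"z":0,"wx":0,"wy":0,"wz":0,"gripper":6}
    - {"x":-1.6,"y":2.8,"z":0,"wx":0,"wy":0,"wz":0,"gripper":6}
    - {"x":-1.8,"y":3.1,"z":0,"wx":0,"wy":0,"wz":0,"gripper":6}
    - {"x":-1.8,"y":3.1,"z":0,"wx":0,"wy":0,"wz":0,"gripper":6}
    - {"x":-1.8,"y":3.1,"z":0,"wx":0,"wy":0,"wz":0,"gripper":6}
    - {"x":-1.8,"y":3.1,"z":0,"wx":0,"wy":0,"wz":0,"gripper":6}
    - {"x":-1.8,"y":3.1,"z":0,"wx":0,"wy":0,"wz":0,"gripper":6}
    - {"x":-1.8,"y":3.1,"z":0,"wx":0,"wy":0,"wz":0,"gripper":6}
    - {"x":-1.8,"y":3.1,"z":0,"wx":0,"wy":0,"wz":0,"gripper":6}
    - {"x":-1.8,"y":3.1,"z":0,"wx":0,"wy":0,"wz":0,"gripper":6}
    - {"x":-1.3,"y":2.3,"z":0,"wx":0,"wy":0,"wz":0,"gripper":6}
    - {"x":-0.8,"y":1.4,"z":0,"wx":0,"wy":0,"wz":0,"gripper":6}
    - {"x":0,"y":0,"z":0,"wx":0,"wy":0,"wz":0.073,"gripper":6}
    - {"x":0,"y":0,"z":0,"wx":0,"wy":0,"wz":0.073,"gripper":6}
    - {"x":0,"y":0,"z":0,"wx":0,"wy":0,"wz":0.073,"gripper":6}
    - {"x":0,"y":0,"z":0,"wx":0,"wy":0,"wz":0,"gripper":6}

```text
time_s: 2.0
position: [0.4122, 0.2574, 0.4047]
tool_rot: [[0.477, 0.879, 0.0], [0.879, -0.477, -0.0], [-0.0, 0.0, -1.0]]
ft_force: [-0.2, -1.0, -0.8]
grip_width: 0.0598
```

```bash
cat > look.py <<'E'
from h import *
import sys
np.set_printoptions(precision=4,suppress=True)
n=sys.argv[1]; ax=[int(v) for v in sys.argv[2:6]]
a=grab('side',f'side{n}.png');b=grab('top',f'top{n}.png')
o=env.observe();print(o['time_s'],o['position'],o['tool_rot'],o['ft_force'],o['wrist_torque'],o['grip_width'])
g=o['position']+o['tool_rot'][:,2]*.155
print(g,proj(a,g),proj(b,g))
A=cv2.resize(a['color'][ax[1]:ax[1]+140,ax[0]:ax[0]+100],None,fx=4,fy=4,interpolation=cv2.INTER_CUBIC)
B=cv2.resize(b['color'][ax[3]:ax[3]+140,ax[2]:ax[2]+100],None,fx=4,fy=4,interpolation=cv2.INTER_CUBIC)
cv2.imwrite(f'pics/c{n}.png',np.hstack([A,B]))
E
python3 look.py 2 180 80 130 130
```

```text
2.1 [0.4122 0.2577 0.4048] [[ 0.4743  0.8803  0.0001]
 [ 0.8803 -0.4743 -0.0001]
 [-0.0001  0.0001 -1.    ]] [-0.1581  0.3086  1.2935] [ 0.0314  0.0262 -0.0505] 0.0600869380260399
[0.4122 0.2577 0.2498] [[226.4302 135.8169]] [[176.1072 207.3263]]
```

View pics/c2.png

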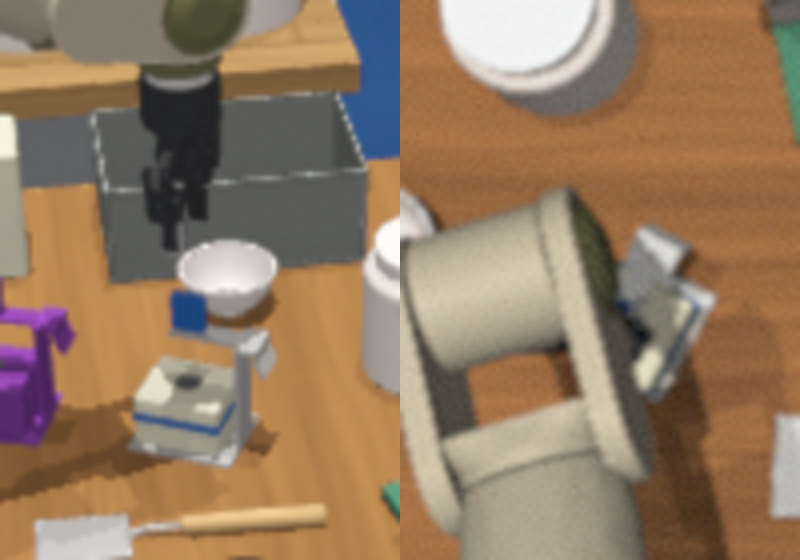

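Both fingers straddle the tab line: the grasp point is at crop (186,224) and the tab at (188,312) in the side panel. I'll descend and close.

step_arm:
  increments:
    - {"x":0,"y":0,"z":1,"wx":0,"wy":0,"wz":0,"gripper":6}
    - {"x":0,"y":0,"z":1.5,"wx":0,"wy":0,"wz":0,"gripper":6}
    - {"x":0,"y":0,"z":1.5,"wx":0,"wy":0,"wz":0,"gripper":6}
    - {"x":0,"y":0,"z":1.5,"wx":0,"wy":0,"wz":0,"gripper":6}
    - {"x":0,"y":0,"z":1.5,"wx":0,"wy":0,"wz":0,"gripper":6}
    - {"x":0,"y":0,"z":1.2,"wx":0,"wy":0,"wz":0,"gripper":6}
    - {"x":0,"y":0,"z":0.9,"wx":0,"wy":0,"wz":0,"gripper":5}
    - {"x":0,"y":0,"z":0.5,"wx":0,"wy":0,"wz":0,"gripper":4}
    - {"x":0,"y":0,"z":0,"wx":0,"wy":0,"wz":0,"gripper":3.5}
    - {"x":0,"y":0,"z":0,"wx":0,"wy":0,"wz":0,"gripper":3}
    - {"x":0,"y":0,"z":0,"wx":0,"wy":0,"wz":0,"gripper":2.8}
  newtons: 40

```text
time_s: 3.2
position: [0.4123, 0.2582, 0.3092]
tool_rot: [[0.476, 0.88, 0.001], [0.88, -0.476, 0.0], [0.001, 0.001, -1.0]]
ft_force: [0.9, 0.0, 1.6]
grip_width: 0.0284
```

```bash
python3 look.py 3 180 80 130 130
python3 - <<'E'
from h import *
a=cv2.imread('pics/side3.png')
cv2.imwrite('pics/c3b.png',cv2.resize(a[110:195,185:275],None,fx=7,fy=7,interpolation=cv2.INTER_CUBIC))
E
```

```text
3.3 [0.4123 0.2582 0.3091] [[ 0.4757  0.8796  0.0008]
 [ 0.8796 -0.4757  0.0003]
 [ 0.0006  0.0006 -1.    ]] [0.2328 0.0176 0.9653] [ 0.0168 -0.0228 -0.0094] 0.02808325062507199
[0.4124 0.2582 0.1541] [[227.4568 156.8767]] [[182.3809 208.9407]]
```

View pics/c3b.png

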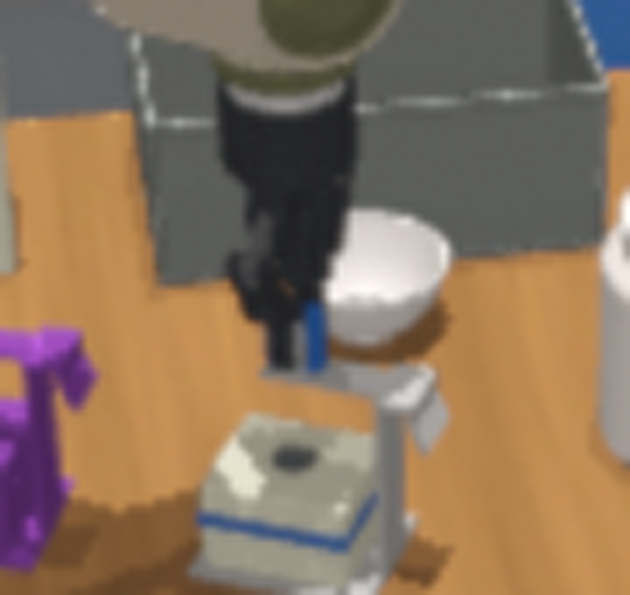

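The near finger overlaps the tab; blue shows at crop (315,335) once parallax is allowed for. The centring is good. I'll take a force baseline, then close.

```bash
cat > avg.py <<'E'
from h import *
import sys
np.set_printoptions(precision=3,suppress=True)
F=[];T=[];E=[]
for i in range(int(sys.argv[1])):
    env.get_image('side');o=env.observe();F.append(o['ft_force']);T.append(o['wrist_torque']);E.append(o['joint_efforts'])
F=np.array(F);print(o['time_s'],'F',F.mean(0),F.std(0),'T',np.mean(T,0),np.std(T,0),'E',np.mean(E,0),np.std(E,0)[:3],o['position'].round(4),o['tool_rot'].round(4).tolist(),o['grip_width'])
E
python3 avg.py 12
```

```text
3.9 F [ 0.006 -0.253 -0.012] [0.672 0.593 0.372] T [-0.003  0.005  0.005] [0.025 0.037 0.026] E [  0.001 -40.17  -19.035  -0.      0.     -0.   ] [0.002 0.015 0.011] [0.412 0.258 0.309] [[0.4757, 0.8796, 0.0], [0.8796, -0.4757, -0.0], [-0.0, 0.0, -1.0]] 0.028382624218794585
```

step_arm:
  increments:
    - {"x":0,"y":0,"z":0,"wx":0,"wy":0,"wz":0,"gripper":2.2}
    - {"x":0,"y":0,"z":0,"wx":0,"wy":0,"wz":0,"gripper":1.8}
    - {"x":0,"y":0,"z":0,"wx":0,"wy":0,"wz":0,"gripper":1.4}
    - {"x":0,"y":0,"z":0,"wx":0,"wy":0,"wz":0,"gripper":1.1}
    - {"x":0,"y":0,"z":0,"wx":0,"wy":0,"wz":0,"gripper":0.6}
    - {"x":0,"y":0,"z":0,"wx":0,"wy":0,"wz":0,"gripper":0.6}
    - {"x":0,"y":0,"z":0,"wx":0,"wy":0,"wz":0,"gripper":0.6}
  newtons: 50

```text
time_s: 4.6
position: [0.4122, 0.2581, 0.3087]
tool_rot: [[0.476, 0.88, -0.0], [0.88, -0.476, -0.0], [-0.0, -0.0, -1.0]]
ft_force: [-1.3, -0.8, 0.3]
grip_width: 0.0113
```

```bash
python3 avg.py 6
```

```text
4.9 F [-1.378 -0.391  0.923] [0.352 0.443 0.21 ] T [-0.095  0.246 -0.014] [0.028 0.053 0.012] E [ -0.207 -39.676 -19.568  -0.011  -0.404  -0.025] [0.016 0.042 0.034] [0.412 0.258 0.309] [[0.4757, 0.8796, -0.0002], [0.8796, -0.4757, -0.0001], [-0.0002, -0.0001, -1.0]] 0.01166047928293427
```

step_arm:
  increments:
    - {"x":0,"y":0,"z":-0.3,"wx":0,"wy":0,"wz":0,"gripper":0.6}
    - {"x":0,"y":0,"z":-0.6,"wx":0,"wy":0,"wz":0,"gripper":0.6}
    - {"x":0,"y":0,"z":-1.1,"wx":0,"wy":0,"wz":0,"gripper":0.6}
    - {"x":0,"y":0,"z":-1.5,"wx":0,"wy":0,"wz":0,"gripper":0.6}
    - {"x":0,"y":0,"z":-2,"wx":0,"wy":0,"wz":0,"gripper":0.6}
    - {"x":0,"y":0,"z":-2,"wx":0,"wy":0,"wz":0,"gripper":0.6}
    - {"x":0,"y":0,"z":-2,"wx":0,"wy":0,"wz":0,"gripper":0.6}
    - {"x":0,"y":0,"z":-2,"wx":0,"wy":0,"wz":0,"gripper":0.6}
    - {"x":0,"y":0,"z":-2,"wx":0,"wy":0,"wz":0,"gripper":0.6}
    - {"x":0,"y":0,"z":-1.5,"wx":0,"wy":0,"wz":0,"gripper":0.6}
    - {"x":0,"y":0,"z":0,"wx":0,"wy":0,"wz":0,"gripper":0.6}
    - {"x":0,"y":0,"z":0,"wx":0,"wy":0,"wz":0,"gripper":0.6}
  newtons: 60

```text
time_s: 6.1
position: [0.412, 0.2581, 0.4586]
tool_rot: [[0.476, 0.88, -0.0], [0.88, -0.476, -0.0], [-0.0, 0.0, -1.0]]
ft_force: [-0.8, 0.1, -5.0]
grip_width: 0.0116
```

```bash
python3 avg.py 8
```

```text
6.5 F [ 0.291  0.126 -3.959] [0.732 0.27  0.558] T [ 0.009  0.03  -0.015] [0.021 0.034 0.022] E [  0.017 -39.428 -25.366  -0.013  -0.008  -0.   ] [0.015 0.309 0.205] [0.412 0.258 0.458] [[0.4758, 0.8796, -0.0006], [0.8796, -0.4758, -0.0002], [-0.0004, -0.0004, -1.0]] 0.01153699431085472
```

step_arm:
  increments:
    - {"x":0,"y":0,"z":0,"wx":0,"wy":0,"wz":-0.05,"gripper":0.6}
    - {"x":0,"y":0,"z":0,"wx":0,"wy":0,"wz":-0.102,"gripper":0.6}
    - {"x":0,"y":0,"z":0,"wx":0,"wy":0,"wz":-0.13,"gripper":0.6}
    - {"x":0,"y":0,"z":0,"wx":0,"wy":0,"wz":-0.13,"gripper":0.6}
    - {"x":0,"y":0,"z":0,"wx":0,"wy":0,"wz":-0.13,"gripper":0.6}
    - {"x":0,"y":0,"z":0,"wx":0,"wy":0,"wz":-0.12,"gripper":0.6}
    - {"x":0,"y":0,"z":0,"wx":0,"wy":0,"wz":-0.05,"gripper":0.6}
    - {"x":-1,"y":0.1,"z":0,"wx":0,"wy":0,"wz":0,"gripper":0.6}
    - {"x":-2,"y":0.2,"z":0,"wx":0,"wy":0,"wz":0,"gripper":0.6}
    - {"x":-2.7,"y":0.2,"z":0,"wx":0,"wy":0,"wz":0,"gripper":0.6}
    - {"x":-3,"y":0.3,"z":0,"wx":0,"wy":0,"wz":0,"gripper":0.6}
    - {"x":-3,"y":0.3,"z":0,"wx":0,"wy":0,"wz":0,"gripper":0.6}
    - {"x":-3,"y":0.3,"z":0,"wx":0,"wy":0,"wz":0,"gripper":0.6}
    - {"x":-3,"y":0.3,"z":0,"wx":0,"wy":0,"wz":0,"gripper":0.6}
    - {"x":-3,"y":0.3,"z":0,"wx":0,"wy":0,"wz":0,"gripper":0.6}
    - {"x":-3,"y":0.2,"z":0,"wx":0,"wy":0,"wz":0,"gripper":0.6}
    - {"x":-2.2,"y":0.1,"z":0,"wx":0,"wy":0,"wz":0,"gripper":0.6}
    - {"x":-1.2,"y":0.1,"z":0,"wx":0,"wy":0,"wz":0,"gripper":0.6}
    - {"x":-0.5,"y":0,"z":0,"wx":0,"wy":0,"wz":0,"gripper":0.6}
    - {"x":0,"y":0,"z":0,"wx":0,"wy":0,"wz":0,"gripper":0.6}

```text
time_s: 8.5
position: [0.4948, -0.0064, 0.4586]
tool_rot: [[-0.214, 0.977, -0.0], [0.977, 0.214, 0.0], [0.0, -0.0, -1.0]]
ft_force: [0.2, 0.1, -4.0]
grip_width: 0.0111
```

```bash
python3 look.py 4 230 100 220 80
python3 - <<'E'
from h import *
a=cv2.imread('pics/side4.png');b=cv2.imread('pics/top4.png')
cv2.imwrite('pics/c4b.png',np.hstack([cv2.resize(a[90:210,235:335],None,fx=5,fy=5,interpolation=cv2.INTER_CUBIC),cv2.resize(b[90:210,215:275],None,fx=5,fy=5,interpolation=cv2.INTER_CUBIC)]))
E
```

```text
8.6 [ 0.4946 -0.0056  0.4588] [[-0.215   0.9766 -0.0001]
 [ 0.9766  0.215   0.0003]
 [ 0.0003 -0.     -1.    ]] [ 0.7496  0.3165 -4.9571] [0.0536 0.0111 0.0101] 0.011167275748081991
[ 0.4946 -0.0056  0.3038] [[259.406  159.3091]] [[263.3562 179.151 ]]
```

View pics/c4b.png

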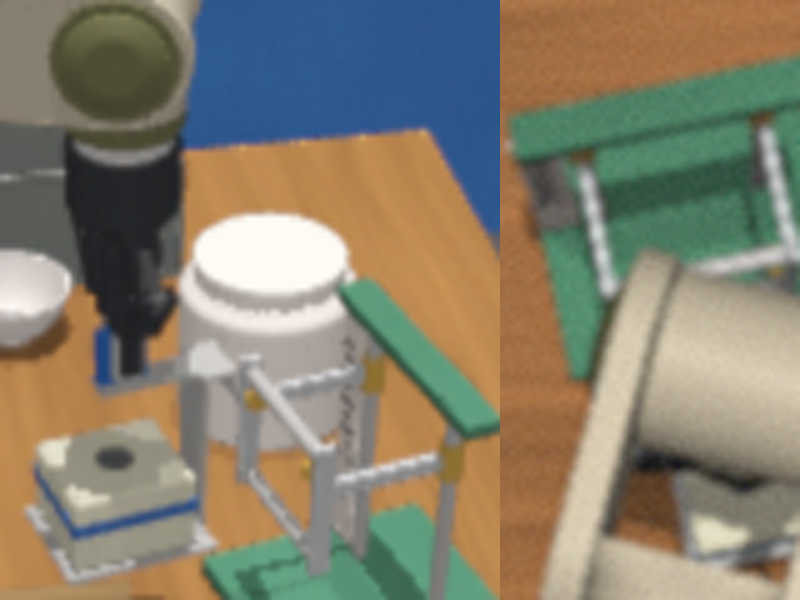

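The side crop shows the hanger level in front of the balance, with the hook roof at (210,360) and the bar running from (250,365) to (325,455). The top view is hidden by the arm. I'll find the bar's fore-aft position by touching the strap against it with the lip above the bar.

step_arm:
  increments:
    - {"x":0,"y":0.5,"z":0,"wx":0,"wy":0,"wz":0,"gripper":0.6}
    - {"x":0,"y":0.9,"z":0,"wx":0,"wy":0,"wz":0,"gripper":0.6}
    - {"x":0,"y":0.9,"z":0,"wx":0,"wy":0,"wz":0,"gripper":0.6}
    - {"x":0,"y":0.9,"z":0,"wx":0,"wy":0,"wz":0,"gripper":0.6}
    - {"x":0,"y":0.6,"z":0,"wx":0,"wy":0,"wz":0,"gripper":0.6}
    - {"x":0,"y":0.4,"z":0,"wx":0,"wy":0,"wz":0,"gripper":0.6}
    - {"x":0,"y":0.2,"z":0,"wx":0,"wy":0,"wz":0,"gripper":0.6}
    - {"x":0,"y":0,"z":0,"wx":0,"wy":0,"wz":0,"gripper":0.6}
    - {"x":0,"y":0,"z":0,"wx":0,"wy":0,"wz":0,"gripper":0.6}

```text
time_s: 9.5
position: [0.5377, 0.0031, 0.4587]
tool_rot: [[-0.214, 0.977, -0.0], [0.977, 0.214, -0.0], [-0.0, -0.0, -1.0]]
ft_force: [-0.5, 0.3, -3.9]
grip_width: 0.0111
```

```bash
python3 avg.py 8; python3 look.py 5 240 110 220 80
python3 - <<'E'
from h import *
a=cv2.imread('pics/side5.png')
cv2.imwrite('pics/c5b.png',cv2.resize(a[130:205,240:340],None,fx=8,fy=8,interpolation=cv2.INTER_CUBIC))
E
```

```text
9.9 F [-0.173  0.227 -3.816] [0.444 0.281 0.404] T [-0.     0.01  -0.005] [0.017 0.022 0.024] E [  0.007 -44.902 -25.577   0.007  -0.016  -0.   ] [0.013 0.077 0.008] [0.538 0.003 0.459] [[-0.2145, 0.9767, 0.0], [0.9767, 0.2145, 0.0], [-0.0, 0.0, -1.0]] 0.011548651556089107
10.0 [0.5378 0.0032 0.4588] [[-0.2145  0.9767  0.    ]
 [ 0.9767  0.2145  0.    ]
 [ 0.      0.     -1.    ]] [-0.0152  0.9882 -4.5143] [0.0114 0.0162 0.0038] 0.01149282459670522
[0.5378 0.0032 0.3038] [[271.6299 156.6976]] [[260.5583 164.4129]]
```

View pics/c5b.png

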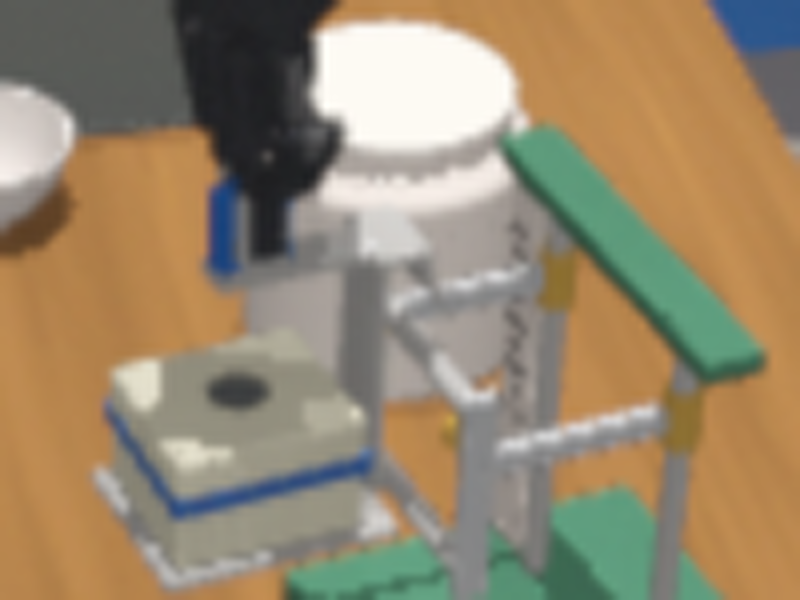

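The view (9 seen so far) shows the roof at crop (390,235), just in front of the bar that passes about (430,350). The lip is above bar height, and nothing is touching. I'll advance gradually.

step_arm:
  increments:
    - {"x":0,"y":0.4,"z":0,"wx":0,"wy":0,"wz":0,"gripper":0.6}
    - {"x":0,"y":0.4,"z":0,"wx":0,"wy":0,"wz":0,"gripper":0.6}
    - {"x":0,"y":0.2,"z":0,"wx":0,"wy":0,"wz":0,"gripper":0.6}
    - {"x":0,"y":0.2,"z":0,"wx":0,"wy":0,"wz":0,"gripper":0.6}
    - {"x":0,"y":0.1,"z":0,"wx":0,"wy":0,"wz":0,"gripper":0.6}
    - {"x":0,"y":0.1,"z":0,"wx":0,"wy":0,"wz":0,"gripper":0.6}

```text
time_s: 10.6
position: [0.5516, 0.0062, 0.4587]
tool_rot: [[-0.215, 0.977, -0.0], [0.977, 0.215, 0.0], [0.0, -0.0, -1.0]]
ft_force: [-0.1, -0.3, -4.1]
grip_width: 0.0113
```

```bash
python3 avg.py 3
```

```text
10.75 F [-0.208  0.011 -3.516] [0.704 0.063 0.34 ] T [-0.02   0.015 -0.021] [0.032 0.032 0.019] E [  0.024 -46.506 -25.657   0.004   0.005   0.003] [0.007 0.148 0.081] [0.551 0.006 0.459] [[-0.2145, 0.9767, -0.0001], [0.9767, 0.2145, -0.0], [0.0, -0.0001, -1.0]] 0.011498444046246085
```

step_arm:
  increments:
    - {"x":0,"y":0.1,"z":0,"wx":0,"wy":0,"wz":0,"gripper":0.6}
    - {"x":0,"y":0.1,"z":0,"wx":0,"wy":0,"wz":0,"gripper":0.6}
    - {"x":0,"y":0.1,"z":0,"wx":0,"wy":0,"wz":0,"gripper":0.6}

```text
time_s: 11.05
position: [0.5545, 0.0068, 0.4588]
tool_rot: [[-0.215, 0.977, 0.0], [0.977, 0.215, -0.0], [-0.0, 0.0, -1.0]]
ft_force: [0.4, 0.3, -3.5]
grip_width: 0.0112
```

```bash
python3 avg.py 3
```

```text
11.2 F [-0.392  0.068 -4.075] [0.105 0.279 0.388] T [ 0.022  0.057 -0.005] [0.015 0.013 0.02 ] E [  0.011 -46.924 -25.673   0.003   0.007   0.003] [0.004 0.163 0.086] [0.554 0.007 0.459] [[-0.2145, 0.9767, -0.0], [0.9767, 0.2145, 0.0], [0.0, -0.0, -1.0]] 0.01155218717001769
```

step_arm:
  increments:
    - {"x":0,"y":0.1,"z":0,"wx":0,"wy":0,"wz":0,"gripper":0.6}
    - {"x":0,"y":0.1,"z":0,"wx":0,"wy":0,"wz":0,"gripper":0.6}
    - {"x":0,"y":0.1,"z":0,"wx":0,"wy":0,"wz":0,"gripper":0.6}

```text
time_s: 11.5
position: [0.5575, 0.0075, 0.4587]
tool_rot: [[-0.215, 0.977, 0.0], [0.977, 0.215, -0.0], [-0.0, 0.0, -1.0]]
ft_force: [0.6, -0.1, -3.0]
grip_width: 0.0112
```

```bash
python3 avg.py 2
```

```text
11.6 F [-0.305  0.165 -4.771] [0.333 0.079 0.297] T [-0.012  0.023  0.029] [0.009 0.016 0.04 ] E [  0.033 -47.316 -25.737   0.021  -0.027   0.003] [0.01  0.161 0.049] [0.557 0.007 0.459] [[-0.2146, 0.9767, -0.0001], [0.9767, 0.2146, -0.0], [0.0, -0.0001, -1.0]] 0.011459409545179511
```

step_arm:
  increments:
    - {"x":0,"y":0.1,"z":0,"wx":0,"wy":0,"wz":0,"gripper":0.6}
    - {"x":0,"y":0.1,"z":0,"wx":0,"wy":0,"wz":0,"gripper":0.6}

```text
time_s: 11.8
position: [0.5591, 0.0078, 0.4584]
tool_rot: [[-0.214, 0.977, -0.003], [0.977, 0.214, -0.0], [0.0, -0.003, -1.0]]
ft_force: [-6.3, -1.8, -3.1]
grip_width: 0.0113
```

```bash
python3 avg.py 2
```

```text
11.9 F [-4.882 -1.143 -4.145] [0.726 0.137 0.081] T [-0.404  1.25   0.012] [0.008 0.018 0.014] E [  0.877 -47.063 -27.702   0.839  -1.546   0.009] [0.039 0.147 0.079] [0.559 0.008 0.458] [[-0.2143, 0.9768, -0.0033], [0.9768, 0.2143, -0.0004], [0.0003, -0.0033, -1.0]] 0.011209759143588597
```

Contact was felt at about 5 N, roughly 1 mm past touch, so the seat is 4 mm behind the bar. I'll back off 3.6 mm and lower in stages while watching for early contact.

step_arm:
  increments:
    - {"x":0,"y":-0.2,"z":0,"wx":0,"wy":0,"wz":0,"gripper":0.6}
    - {"x":0,"y":-0.16,"z":0,"wx":0,"wy":0,"wz":0,"gripper":0.6}
    - {"x":0,"y":0,"z":0.3,"wx":0,"wy":0,"wz":0,"gripper":0.6}
    - {"x":0,"y":0,"z":0.5,"wx":0,"wy":0,"wz":0,"gripper":0.6}
    - {"x":0,"y":0,"z":0.5,"wx":0,"wy":0,"wz":0,"gripper":0.6}
    - {"x":0,"y":0,"z":0.5,"wx":0,"wy":0,"wz":0,"gripper":0.6}
    - {"x":0,"y":0,"z":0.4,"wx":0,"wy":0,"wz":0,"gripper":0.6}
    - {"x":0,"y":0,"z":0.2,"wx":0,"wy":0,"wz":0,"gripper":0.6}
    - {"x":0,"y":0,"z":0,"wx":0,"wy":0,"wz":0,"gripper":0.6}

```text
time_s: 12.8
position: [0.5559, 0.0071, 0.4344]
tool_rot: [[-0.215, 0.977, -0.001], [0.977, 0.215, 0.0], [0.0, -0.0, -1.0]]
ft_force: [-0.8, -0.5, -3.8]
grip_width: 0.0113
```

```bash
python3 avg.py 3;  python3 look.py 6 240 110 220 80;python3 - <<'E'
from h import *
a=cv2.imread('pics/side6.png')
cv2.imwrite('pics/c6b.png',cv2.resize(a[135:210,255:335],None,fx=8,fy=8,interpolation=cv2.INTER_CUBIC))
E
```

```text
12.95 F [-0.142 -0.392 -4.021] [0.332 1.221 0.599] T [-0.003  0.027  0.014] [0.014 0.02  0.02 ] E [ -0.01  -46.955 -25.076   0.006  -0.023  -0.   ] [0.001 0.065 0.061] [0.556 0.007 0.435] [[-0.2145, 0.9767, 0.0005], [0.9767, 0.2145, -0.0001], [-0.0002, 0.0004, -1.0]] 0.011064873489019841
13.05 [0.5558 0.0071 0.4349] [[-0.2145  0.9767  0.0004]
 [ 0.9767  0.2145 -0.0001]
 [-0.0002  0.0004 -1.    ]] [-0.0662 -0.9477 -4.0326] [ 0.0188 -0.0129 -0.0014] 0.011376615333097294
[0.5559 0.0071 0.2799] [[276.5156 161.4766]] [[259.3523 159.7395]]
```

View pics/c6b.png

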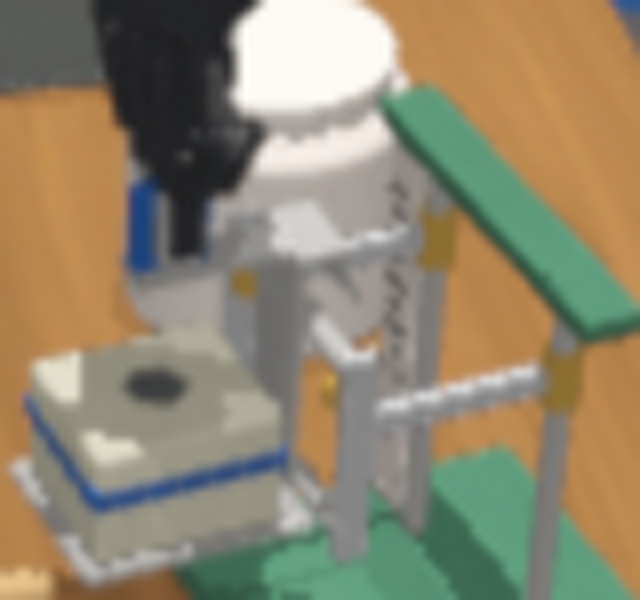

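The crop (10 seen) shows the hook between the collars at (245,280) and (330,390), with the lip at about (345,285) just behind the bar line. No contact force yet. I'll continue slowly.

step_arm:
  increments:
    - {"x":0,"y":0,"z":0.2,"wx":0,"wy":0,"wz":0,"gripper":0.6}
    - {"x":0,"y":0,"z":0.2,"wx":0,"wy":0,"wz":0,"gripper":0.6}
    - {"x":0,"y":0,"z":0.2,"wx":0,"wy":0,"wz":0,"gripper":0.6}
    - {"x":0,"y":0,"z":0.2,"wx":0,"wy":0,"wz":0,"gripper":0.6}
    - {"x":0,"y":0,"z":0.2,"wx":0,"wy":0,"wz":0,"gripper":0.6}
    - {"x":0,"y":0,"z":0.2,"wx":0,"wy":0,"wz":0,"gripper":0.6}
    - {"x":0,"y":0,"z":0,"wx":0,"wy":0,"wz":0,"gripper":0.6}

```text
time_s: 13.75
position: [0.5558, 0.0071, 0.4224]
tool_rot: [[-0.215, 0.977, -0.001], [0.977, 0.215, 0.0], [0.0, -0.001, -1.0]]
ft_force: [0.5, -0.0, -4.2]
grip_width: 0.0108
```

```bash
python3 avg.py 3
```

```text
13.9 F [-0.271 -0.392 -4.436] [0.456 0.727 0.43 ] T [-0.012  0.035 -0.006] [0.013 0.037 0.016] E [ -0.005 -47.205 -24.868   0.006  -0.021   0.   ] [0.001 0.027 0.031] [0.556 0.007 0.423] [[-0.2145, 0.9767, 0.0001], [0.9767, 0.2145, -0.0], [-0.0001, 0.0001, -1.0]] 0.010951189231583003
```

step_arm:
  increments:
    - {"x":0,"y":0,"z":0.2,"wx":0,"wy":0,"wz":0,"gripper":0.6}
    - {"x":0,"y":0,"z":0.2,"wx":0,"wy":0,"wz":0,"gripper":0.6}
    - {"x":0,"y":0,"z":0.2,"wx":0,"wy":0,"wz":0,"gripper":0.6}
    - {"x":0,"y":0,"z":0.2,"wx":0,"wy":0,"wz":0,"gripper":0.6}
    - {"x":0,"y":0,"z":0.2,"wx":0,"wy":0,"wz":0,"gripper":0.6}
    - {"x":0,"y":0,"z":0.1,"wx":0,"wy":0,"wz":0,"gripper":0.6}
    - {"x":0,"y":0,"z":0,"wx":0,"wy":0,"wz":0,"gripper":0.6}

```text
time_s: 14.6
position: [0.5558, 0.0071, 0.4116]
tool_rot: [[-0.215, 0.977, -0.0], [0.977, 0.215, 0.0], [0.0, -0.0, -1.0]]
ft_force: [-0.9, -0.3, -4.4]
grip_width: 0.0114
```

```bash
python3 avg.py 4
```

```text
14.8 F [-0.074 -0.206 -3.873] [0.133 0.542 0.344] T [0.023 0.005 0.002] [0.016 0.009 0.025] E [ -0.005 -47.405 -24.663   0.006  -0.017  -0.   ] [0.001 0.04  0.035] [0.556 0.007 0.412] [[-0.2145, 0.9767, 0.0002], [0.9767, 0.2145, -0.0], [-0.0001, 0.0002, -1.0]] 0.011411696692234434
```

The lip is now well below the bar top with no contact, so the hook is over. Next I'll take up part of the load.

step_arm:
  increments:
    - {"x":0,"y":0,"z":0.1,"wx":0,"wy":0,"wz":0,"gripper":0.6}
    - {"x":0,"y":0,"z":0.1,"wx":0,"wy":0,"wz":0,"gripper":0.6}
    - {"x":0,"y":0,"z":0.1,"wx":0,"wy":0,"wz":0,"gripper":0.6}
    - {"x":0,"y":0,"z":0.1,"wx":0,"wy":0,"wz":0,"gripper":0.6}
    - {"x":0,"y":0,"z":0.1,"wx":0,"wy":0,"wz":0,"gripper":0.6}
    - {"x":0,"y":0,"z":0.1,"wx":0,"wy":0,"wz":0,"gripper":0.6}
    - {"x":0,"y":0,"z":0.1,"wx":0,"wy":0,"wz":0,"gripper":0.6}
    - {"x":0,"y":0,"z":0.15,"wx":0,"wy":0,"wz":0,"gripper":0.6}
    - {"x":0,"y":0,"z":0.15,"wx":0,"wy":0,"wz":0,"gripper":0.6}
    - {"x":0,"y":0,"z":0.15,"wx":0,"wy":0,"wz":0,"gripper":0.6}
    - {"x":0,"y":0,"z":0.15,"wx":0,"wy":0,"wz":0,"gripper":0.6}
    - {"x":0,"y":0,"z":0.1,"wx":0,"wy":0,"wz":0,"gripper":0.6}
    - {"x":0,"y":0,"z":0.1,"wx":0,"wy":0,"wz":0,"gripper":0.6}
    - {"x":0,"y":0,"z":0,"wx":0,"wy":0,"wz":0,"gripper":0.6}
    - {"x":0,"y":0,"z":0,"wx":0,"wy":0,"wz":0,"gripper":0.6}

```text
time_s: 16.3
position: [0.5558, 0.0071, 0.3968]
tool_rot: [[-0.214, 0.977, 0.0], [0.977, 0.214, -0.0], [-0.0, 0.0, -1.0]]
ft_force: [0.3, -0.2, -2.6]
grip_width: 0.0113
```

```bash
python3 avg.py 8
```

```text
16.7 F [-0.607 -0.444 -3.07 ] [0.583 0.65  0.508] T [-0.003 -0.004 -0.016] [0.017 0.023 0.028] E [  0.036 -46.98  -23.982   0.008  -0.014  -0.   ] [0.005 0.021 0.009] [0.556 0.007 0.397] [[-0.2145, 0.9767, 0.0001], [0.9767, 0.2145, -0.0], [-0.0001, 0.0001, -1.0]] 0.011494159401146137
```

step_arm:
  increments:
    - {"x":0,"y":-0.08,"z":0.024,"wx":-0.0035,"wy":0,"wz":0,"gripper":0.6}
    - {"x":0,"y":-0.08,"z":0.024,"wx":-0.0035,"wy":0,"wz":0,"gripper":0.6}
    - {"x":0,"y":-0.08,"z":0.024,"wx":-0.0035,"wy":0,"wz":0,"gripper":0.6}
    - {"x":0,"y":-0.08,"z":0.024,"wx":-0.0035,"wy":0,"wz":0,"gripper":0.6}
    - {"x":0,"y":-0.08,"z":0.024,"wx":-0.0035,"wy":0,"wz":0,"gripper":0.6}
    - {"x":0,"y":-0.08,"z":0.024,"wx":-0.0035,"wy":0,"wz":0,"gripper":0.6}
    - {"x":0,"y":-0.08,"z":0.024,"wx":-0.0035,"wy":0,"wz":0,"gripper":0.6}
    - {"x":0,"y":0,"z":0,"wx":0,"wy":0,"wz":0,"gripper":0.6}

```text
time_s: 17.5
position: [0.5502, 0.0059, 0.3949]
tool_rot: [[-0.214, 0.976, 0.024], [0.977, 0.214, 0.005], [0.0, 0.024, -1.0]]
ft_force: [-0.2, 0.2, -2.7]
grip_width: 0.0114
```

```bash
python3 avg.py 8
```

```text
17.9 F [-1.325 -0.666 -2.474] [0.611 0.346 0.425] T [-0.112  0.288  0.001] [0.02  0.047 0.028] E [  0.263 -46.253 -24.377   0.254  -0.423  -0.002] [0.039 0.007 0.099] [0.55  0.006 0.395] [[-0.2145, 0.9765, 0.0235], [0.9767, 0.2144, 0.0052], [0.0001, 0.0241, -0.9997]] 0.011249993634633004
```

step_arm:
  increments:
    - {"x":0,"y":-0.03,"z":0,"wx":0,"wy":0,"wz":0,"gripper":0.6}
    - {"x":0,"y":-0.03,"z":0.1,"wx":0,"wy":0,"wz":0,"gripper":0.6}
    - {"x":0,"y":0,"z":0.15,"wx":0,"wy":0,"wz":0,"gripper":0.6}
    - {"x":0,"y":0,"z":0.15,"wx":0,"wy":0,"wz":0,"gripper":0.6}
    - {"x":0,"y":0,"z":0.15,"wx":0,"wy":0,"wz":0,"gripper":0.6}
    - {"x":0,"y":0,"z":0.15,"wx":0,"wy":0,"wz":0,"gripper":0.6}
    - {"x":0,"y":0,"z":0.15,"wx":0,"wy":0,"wz":0,"gripper":0.6}
    - {"x":0,"y":0,"z":0.1,"wx":0,"wy":0,"wz":0,"gripper":0.6}
    - {"x":0,"y":0,"z":0.05,"wx":0,"wy":0,"wz":0,"gripper":0.6}
    - {"x":0,"y":0,"z":0,"wx":0,"wy":0,"wz":0,"gripper":0.6}

```text
time_s: 18.9
position: [0.55, 0.0058, 0.385]
tool_rot: [[-0.215, 0.976, 0.024], [0.977, 0.214, 0.005], [-0.0, 0.024, -1.0]]
ft_force: [-0.9, -0.1, -1.2]
grip_width: 0.0115
```

```bash
python3 avg.py 8
```

```text
19.3 F [-1.123 -0.466 -1.62 ] [0.5   0.404 0.372] T [-0.042  0.156 -0.014] [0.023 0.044 0.024] E [  0.158 -45.48  -23.49    0.147  -0.3     0.006] [0.013 0.031 0.023] [0.55  0.006 0.385] [[-0.2145, 0.9764, 0.0239], [0.9767, 0.2145, 0.0052], [-0.0, 0.0245, -0.9997]] 0.011076962105955228
```

step_arm:
  increments:
    - {"x":0,"y":-0.06,"z":0.05,"wx":-0.002,"wy":0,"wz":0,"gripper":0.6}
    - {"x":0,"y":-0.06,"z":0.05,"wx":-0.002,"wy":0,"wz":0,"gripper":0.6}
    - {"x":0,"y":-0.06,"z":0.05,"wx":-0.002,"wy":0,"wz":0,"gripper":0.6}
    - {"x":0,"y":-0.06,"z":0.05,"wx":-0.002,"wy":0,"wz":0,"gripper":0.6}
    - {"x":0,"y":0,"z":0.05,"wx":0,"wy":0,"wz":0,"gripper":0.6}
    - {"x":0,"y":0,"z":0,"wx":0,"wy":0,"wz":0,"gripper":0.6}

```text
time_s: 19.9
position: [0.5478, 0.0053, 0.3824]
tool_rot: [[-0.215, 0.976, 0.032], [0.977, 0.214, 0.007], [-0.0, 0.033, -0.999]]
ft_force: [-0.5, 0.4, 0.1]
grip_width: 0.011
```

```bash
python3 avg.py 8
```

```text
20.3 F [ 0.076  0.088 -1.052] [0.688 0.25  0.585] T [-0.003 -0.044  0.008] [0.044 0.033 0.031] E [  0.041 -45.176 -22.846   0.033  -0.03    0.005] [0.011 0.015 0.022] [0.548 0.005 0.382] [[-0.2145, 0.9762, 0.0319], [0.9767, 0.2144, 0.007], [-0.0001, 0.0326, -0.9995]] 0.01144713988168522
```

step_arm:
  increments:
    - {"x":0,"y":0,"z":0.08,"wx":0,"wy":0,"wz":0,"gripper":0.6}
    - {"x":0,"y":-0.01,"z":0.1,"wx":0,"wy":0,"wz":0,"gripper":0.6}
    - {"x":0,"y":0,"z":0.1,"wx":0,"wy":0,"wz":0,"gripper":0.6}
    - {"x":0,"y":-0.01,"z":0.1,"wx":0,"wy":0,"wz":0,"gripper":0.6}
    - {"x":0,"y":0,"z":0.1,"wx":0,"wy":0,"wz":0,"gripper":0.6}
    - {"x":0,"y":0,"z":0.07,"wx":0,"wy":0,"wz":0,"gripper":0.6}
    - {"x":0,"y":0,"z":0,"wx":0,"wy":0,"wz":0,"gripper":0.6}
    - {"x":0,"y":0,"z":0,"wx":0,"wy":0,"wz":0,"gripper":0.6}

```text
time_s: 21.1
position: [0.5478, 0.0053, 0.377]
tool_rot: [[-0.215, 0.976, 0.032], [0.977, 0.214, 0.007], [-0.0, 0.033, -0.999]]
ft_force: [0.7, 0.6, 0.3]
grip_width: 0.0118
```

```bash
python3 avg.py 24
```

```text
22.3 F [ 0.566 -0.082 -0.364] [0.491 0.498 0.477] T [ 0.007 -0.17  -0.002] [0.03  0.028 0.024] E [  0.012 -44.852 -22.154  -0.027   0.147   0.004] [0.009 0.013 0.049] [0.548 0.005 0.377] [[-0.2145, 0.9762, 0.0317], [0.9767, 0.2144, 0.007], [0.0, 0.0325, -0.9995]] 0.011028535782014076
```

step_arm:
  increments:
    - {"x":0,"y":-0.03,"z":0.07,"wx":-0.0015,"wy":0,"wz":0,"gripper":0.6}
    - {"x":0,"y":-0.03,"z":0.07,"wx":-0.0015,"wy":0,"wz":0,"gripper":0.6}
    - {"x":0,"y":0,"z":0.06,"wx":0,"wy":0,"wz":0,"gripper":0.6}
    - {"x":0,"y":0,"z":0,"wx":0,"wy":0,"wz":0,"gripper":0.6}
    - {"x":0,"y":0,"z":0,"wx":0,"wy":0,"wz":0,"gripper":0.6}

```text
time_s: 22.8
position: [0.5472, 0.0052, 0.3749]
tool_rot: [[-0.215, 0.976, 0.034], [0.977, 0.214, 0.008], [0.0, 0.035, -0.999]]
ft_force: [-0.0, -0.8, 1.0]
grip_width: 0.0114
```

```bash
python3 avg.py 24
```

```text
24.0 F [-1.514 -0.733  0.173] [0.706 0.411 0.38 ] T [-0.109  0.197 -0.003] [0.038 0.075 0.03 ] E [  0.364 -44.548 -22.775   0.258  -0.339  -0.005] [0.064 0.025 0.166] [0.547 0.005 0.375] [[-0.2145, 0.9761, 0.0345], [0.9767, 0.2144, 0.0076], [0.0, 0.0353, -0.9994]] 0.0116315466072024
```

step_arm:
  increments:
    - {"x":0,"y":0.018,"z":-0.03,"wx":0.0009,"wy":0,"wz":0,"gripper":0.6}
    - {"x":0,"y":0.018,"z":-0.03,"wx":0.0009,"wy":0,"wz":0,"gripper":0.6}
    - {"x":0,"y":0,"z":0,"wx":0,"wy":0,"wz":0,"gripper":0.6}
    - {"x":0,"y":0,"z":0,"wx":0,"wy":0,"wz":0,"gripper":0.6}

```text
time_s: 24.4
position: [0.5475, 0.0053, 0.3755]
tool_rot: [[-0.215, 0.976, 0.033], [0.977, 0.214, 0.007], [0.0, 0.033, -0.999]]
ft_force: [-3.7, -1.5, 0.2]
grip_width: 0.011
```

```bash
python3 avg.py 24
```

```text
25.6 F [-3.196 -1.104 -0.035] [0.44  0.581 0.394] T [-0.136  0.403 -0.007] [0.024 0.047 0.027] E [  0.485 -44.419 -23.455   0.364  -0.684  -0.004] [0.014 0.007 0.067] [0.547 0.005 0.376] [[-0.2145, 0.9762, 0.0328], [0.9767, 0.2144, 0.0072], [0.0, 0.0336, -0.9994]] 0.01145492542652374
```

step_arm:
  increments:
    - {"x":0,"y":-0.03,"z":0,"wx":0,"wy":0,"wz":0,"gripper":0.6}
    - {"x":0,"y":0,"z":0,"wx":0,"wy":0,"wz":0,"gripper":0.6}

```text
time_s: 25.8
position: [0.5474, 0.0052, 0.3756]
tool_rot: [[-0.215, 0.976, 0.034], [0.977, 0.214, 0.007], [-0.0, 0.034, -0.999]]
ft_force: [-1.9, -0.8, 0.5]
grip_width: 0.0114
```

```bash
for i in 1 2 3; do python3 avg.py 6|cut -c1-170; done
```

```text
26.1 F [-1.227 -0.376 -0.073] [0.384 0.271 0.391] T [-0.027  0.127  0.023] [0.032 0.049 0.032] E [  0.111 -44.604 -22.734   0.115  -0.27    0.013] [0.036 0.013 0.094] [0.
26.4 F [-0.545  0.076  0.344] [0.318 0.457 0.442] T [ 0.02  -0.019  0.   ] [0.021 0.056 0.032] E [ -0.01  -44.649 -22.416   0.018  -0.074   0.016] [0.032 0.013 0.085] [0.
26.7 F [0.578 0.211 0.168] [0.512 0.462 0.401] T [ 0.063 -0.146  0.017] [0.03  0.034 0.025] E [ -0.099 -44.695 -22.139  -0.061   0.094   0.017] [0.025 0.012 0.072] [0.547
```

```bash
cat > ob.py <<'E'
from h import *
np.set_printoptions(precision=3,suppress=True)
o=env.observe();print(o['time_s'],'F',o['ft_force'],'T',o['wrist_torque'],'E',o['joint_efforts'],o['position'].round(5),o['tool_rot'][2,1].round(4))
E
python3 ob.py
```

```text
26.7 F [0.488 0.243 0.824] T [ 0.063 -0.175  0.007] E [ -0.136 -44.712 -22.035  -0.092   0.156   0.019] [0.547 0.005 0.376] 0.0341
```

step_arm:
  increments:
    - {"x":0,"y":0,"z":0,"wx":0,"wy":0,"wz":0,"gripper":0.6}
    - {"x":0,"y":0,"z":0,"wx":0,"wy":0,"wz":0,"gripper":0.6}
    - {"x":0,"y":0,"z":0,"wx":0,"wy":0,"wz":0,"gripper":0.6}
    - {"x":0,"y":0,"z":0,"wx":0,"wy":0,"wz":0,"gripper":0.6}
    - {"x":0,"y":0,"z":0,"wx":0,"wy":0,"wz":0,"gripper":0.6}

```text
time_s: 27.2
position: [0.5473, 0.0052, 0.3755]
tool_rot: [[-0.215, 0.976, 0.033], [0.977, 0.214, 0.007], [-0.0, 0.034, -0.999]]
ft_force: [1.2, 0.3, 1.1]
grip_width: 0.011
```

```bash
python3 ob.py
```

```text
27.2 F [1.195 0.309 1.097] T [ 0.068 -0.298  0.095] E [ -0.182 -44.74  -21.745  -0.157   0.34    0.018] [0.547 0.005 0.376] 0.034
```

step_arm:
  increments:
    - {"x":0,"y":0,"z":0,"wx":0,"wy":0,"wz":0,"gripper":0.6}
    - {"x":0,"y":0,"z":0,"wx":0,"wy":0,"wz":0,"gripper":0.6}
    - {"x":0,"y":0,"z":0,"wx":0,"wy":0,"wz":0,"gripper":0.6}
    - {"x":0,"y":0,"z":0,"wx":0,"wy":0,"wz":0,"gripper":0.6}
    - {"x":0,"y":0,"z":0,"wx":0,"wy":0,"wz":0,"gripper":0.6}

```text
time_s: 27.7
position: [0.5473, 0.0052, 0.3755]
tool_rot: [[-0.215, 0.976, 0.033], [0.977, 0.214, 0.007], [-0.0, 0.034, -0.999]]
ft_force: [1.7, 0.4, 0.4]
grip_width: 0.0114
```

```bash
python3 ob.py
```

```text
27.7 F [1.731 0.42  0.374] T [ 0.129 -0.481  0.003] E [ -0.193 -44.767 -21.526  -0.197   0.475   0.016] [0.547 0.005 0.376] 0.0339
```

step_arm:
  increments:
    - {"x":0,"y":0.015,"z":-0.03,"wx":0,"wy":0,"wz":0,"gripper":0.6}
    - {"x":0,"y":0,"z":0,"wx":0,"wy":0,"wz":0,"gripper":0.6}
    - {"x":0,"y":0,"z":0,"wx":0,"wy":0,"wz":0,"gripper":0.6}
    - {"x":0,"y":0,"z":0,"wx":0,"wy":0,"wz":0,"gripper":0.6}
    - {"x":0,"y":0,"z":0,"wx":0,"wy":0,"wz":0,"gripper":0.6}
    - {"x":0,"y":0,"z":0,"wx":0,"wy":0,"wz":0,"gripper":0.6}
    - {"x":0,"y":0,"z":0,"wx":0,"wy":0,"wz":0,"gripper":0.6}
    - {"x":0,"y":0,"z":0,"wx":0,"wy":0,"wz":0,"gripper":0.6}
    - {"x":0,"y":0,"z":0,"wx":0,"wy":0,"wz":0,"gripper":0.6}
    - {"x":0,"y":0,"z":0,"wx":0,"wy":0,"wz":0,"gripper":0.6}

```text
time_s: 28.7
position: [0.5474, 0.0053, 0.3758]
tool_rot: [[-0.215, 0.976, 0.033], [0.977, 0.214, 0.007], [-0.0, 0.034, -0.999]]
ft_force: [0.4, -0.1, 0.2]
grip_width: 0.0109
```

```bash
python3 ob.py
```

```text
28.7 F [ 0.382 -0.057  0.219] T [ 0.018 -0.25   0.009] E [  0.04  -44.691 -21.978  -0.04    0.224   0.003] [0.547 0.005 0.376] 0.0335
```

step_arm:
  increments:
    - {"x":0,"y":0,"z":0,"wx":0,"wy":0,"wz":0,"gripper":0.6}
    - {"x":0,"y":0,"z":0,"wx":0,"wy":0,"wz":0,"gripper":0.6}
    - {"x":0,"y":0,"z":0,"wx":0,"wy":0,"wz":0,"gripper":0.6}
    - {"x":0,"y":0,"z":0,"wx":0,"wy":0,"wz":0,"gripper":0.6}
    - {"x":0,"y":0,"z":0,"wx":0,"wy":0,"wz":0,"gripper":0.6}
    - {"x":0,"y":0,"z":0,"wx":0,"wy":0,"wz":0,"gripper":0.6}
    - {"x":0,"y":0,"z":0,"wx":0,"wy":0,"wz":0,"gripper":0.6}
    - {"x":0,"y":0,"z":0,"wx":0,"wy":0,"wz":0,"gripper":0.6}

```text
time_s: 29.5
position: [0.5474, 0.0053, 0.3758]
tool_rot: [[-0.215, 0.976, 0.033], [0.977, 0.214, 0.007], [0.0, 0.034, -0.999]]
ft_force: [-0.0, -0.0, 1.1]
grip_width: 0.0113
```

```bash
python3 ob.py
```

```text
29.5 F [-0.01  -0.029  1.086] T [ 0.077 -0.232  0.03 ] E [  0.052 -44.665 -22.132  -0.01    0.13    0.005] [0.547 0.005 0.376] 0.0336
```

step_arm:
  increments:
    - {"x":0,"y":-0.014,"z":-0.05,"wx":-0.0008,"wy":0,"wz":0,"gripper":0.6}
    - {"x":0,"y":0,"z":0,"wx":0,"wy":0,"wz":0,"gripper":0.6}
    - {"x":0,"y":0,"z":0,"wx":0,"wy":0,"wz":0,"gripper":0.6}
    - {"x":0,"y":0,"z":0,"wx":0,"wy":0,"wz":0,"gripper":0.6}
    - {"x":0,"y":0,"z":0,"wx":0,"wy":0,"wz":0,"gripper":0.6}
    - {"x":0,"y":0,"z":0,"wx":0,"wy":0,"wz":0,"gripper":0.6}
    - {"x":0,"y":0,"z":0,"wx":0,"wy":0,"wz":0,"gripper":0.6}
    - {"x":0,"y":0,"z":0,"wx":0,"wy":0,"wz":0,"gripper":0.6}
    - {"x":0,"y":0,"z":0,"wx":0,"wy":0,"wz":0,"gripper":0.6}
    - {"x":0,"y":0,"z":0,"wx":0,"wy":0,"wz":0,"gripper":0.6}

```text
time_s: 30.5
position: [0.5472, 0.0052, 0.3763]
tool_rot: [[-0.215, 0.976, 0.034], [0.977, 0.214, 0.007], [0.0, 0.034, -0.999]]
ft_force: [0.2, 1.2, 0.1]
grip_width: 0.0111
```

```bash
python3 ob.py
```

```text
30.5 F [0.166 1.211 0.05 ] T [-0.015 -0.144 -0.007] E [  0.069 -44.739 -22.164   0.013   0.112   0.005] [0.547 0.005 0.376] 0.0344
```

step_arm:
  increments:
    - {"x":0,"y":0,"z":0,"wx":0,"wy":0,"wz":0,"gripper":0.6}
    - {"x":0,"y":0,"z":0,"wx":0,"wy":0,"wz":0,"gripper":0.6}
    - {"x":0,"y":0,"z":0,"wx":0,"wy":0,"wz":0,"gripper":0.6}
    - {"x":0,"y":0,"z":0,"wx":0,"wy":0,"wz":0,"gripper":0.6}
    - {"x":0,"y":0,"z":0,"wx":0,"wy":0,"wz":0,"gripper":0.6}
    - {"x":0,"y":0,"z":0,"wx":0,"wy":0,"wz":0,"gripper":0.6}

```text
time_s: 31.1
position: [0.5472, 0.0053, 0.3763]
tool_rot: [[-0.215, 0.976, 0.034], [0.977, 0.214, 0.007], [0.0, 0.035, -0.999]]
ft_force: [0.5, -0.7, 0.7]
grip_width: 0.0112
```

```bash
python3 ob.py;python3 avg.py 3
```

```text
31.1 F [ 0.513 -0.718  0.672] T [ 0.006 -0.12   0.025] E [  0.068 -44.737 -22.181   0.016   0.102   0.007] [0.547 0.005 0.376] 0.0345
31.25 F [ 0.223 -0.461 -0.288] [0.328 0.208 0.127] T [-0.017 -0.145 -0.022] [0.03  0.044 0.012] E [  0.076 -44.737 -22.183   0.016   0.101   0.007] [0.003 0.    0.001] [0.547 0.005 0.376] [[-0.2145, 0.9761, 0.0336], [0.9767, 0.2144, 0.0074], [0.0, 0.0344, -0.9994]] 0.011363379382735636
```

Wrench is steady and near zero: Fz about 0, Fx about 0.2 N, and both strap and lip loaded. I'll soften the grip, then open slowly.

step_arm:
  increments:
    - {"x":0,"y":0,"z":0,"wx":0,"wy":0,"wz":0,"gripper":1.0}
    - {"x":0,"y":0,"z":0,"wx":0,"wy":0,"wz":0,"gripper":1.1}
    - {"x":0,"y":0,"z":0,"wx":0,"wy":0,"wz":0,"gripper":1.15}
    - {"x":0,"y":0,"z":0,"wx":0,"wy":0,"wz":0,"gripper":1.2}
    - {"x":0,"y":0,"z":0,"wx":0,"wy":0,"wz":0,"gripper":1.25}
    - {"x":0,"y":0,"z":0,"wx":0,"wy":0,"wz":0,"gripper":1.3}
    - {"x":0,"y":0,"z":0,"wx":0,"wy":0,"wz":0,"gripper":1.4}
    - {"x":0,"y":0,"z":0,"wx":0,"wy":0,"wz":0,"gripper":1.6}
    - {"x":0,"y":0,"z":0,"wx":0,"wy":0,"wz":0,"gripper":2.0}
    - {"x":0,"y":0,"z":0,"wx":0,"wy":0,"wz":0,"gripper":2.5}
    - {"x":0,"y":0,"z":0,"wx":0,"wy":0,"wz":0,"gripper":3.2}
    - {"x":0,"y":0,"z":0,"wx":0,"wy":0,"wz":0,"gripper":4}
    - {"x":0,"y":0,"z":0,"wx":0,"wy":0,"wz":0,"gripper":4}
  newtons: 20

```text
time_s: 32.55
position: [0.5473, 0.0052, 0.3763]
tool_rot: [[-0.215, 0.976, 0.034], [0.977, 0.214, 0.007], [0.0, 0.034, -0.999]]
ft_force: [0.2, -0.2, 0.2]
grip_width: 0.0401
```

```bash
python3 ob.py
python3 - <<'E'
from h import *
a=grab('side','side7.png')['color']
cv2.imwrite('pics/c7b.png',cv2.resize(a[130:220,245:335],None,fx=6.5,fy=6.5,interpolation=cv2.INTER_CUBIC))
E
```

```text
32.55 F [ 0.157 -0.172  0.203] T [ 0.011 -0.019 -0.015] E [  0.    -44.784 -22.418   0.04   -0.09    0.   ] [0.547 0.005 0.376] 0.0345
```

View pics/c7b.png

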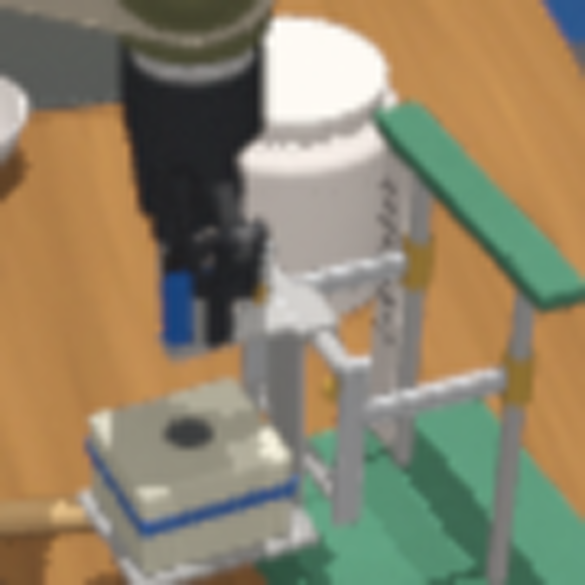

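The hanger hangs on the bar (11 seen), hook roof at crop (295,300), level and still, with the joint efforts barely changed by the release. I'll retreat straight up.

step_arm:
  increments:
    - {"x":0,"y":0,"z":-0.5,"wx":0,"wy":0,"wz":0,"gripper":4}
    - {"x":0,"y":0,"z":-1,"wx":0,"wy":0,"wz":0,"gripper":4}
    - {"x":0,"y":0,"z":-1,"wx":0,"wy":0,"wz":0,"gripper":4}
    - {"x":0,"y":0,"z":-1.5,"wx":0,"wy":0,"wz":0,"gripper":4}
    - {"x":0,"y":0,"z":-2,"wx":0,"wy":0,"wz":0,"gripper":4}
    - {"x":0,"y":0,"z":-2,"wx":0,"wy":0,"wz":0,"gripper":4}
    - {"x":0,"y":0,"z":-2,"wx":0,"wy":0,"wz":0,"gripper":4}
    - {"x":0,"y":0,"z":-1,"wx":0,"wy":0,"wz":0,"gripper":4}
    - {"x":0,"y":0,"z":0,"wx":0,"wy":0,"wz":0,"gripper":4}
    - {"x":0,"y":0,"z":0,"wx":0,"wy":0,"wz":0,"gripper":4}

```text
time_s: 33.6
position: [0.5435, 0.0044, 0.4857]
tool_rot: [[-0.214, 0.976, 0.033], [0.977, 0.214, 0.008], [0.0, 0.034, -0.999]]
ft_force: [-0.2, -1.0, -0.1]
grip_width: 0.0398
```

```bash
python3 ob.py
python3 - <<'E'
from h import *
a=grab('side','side8.png')['color']
r=cv2.imread('pics/side7.png')
for k in range(1):
    d=cv2.absdiff(a,r)[155:220,255:300].max(2); print('changed px (side7 vs 8, hanger area)',(d>40).sum(),d.mean())
cv2.imwrite('pics/c8b.png',cv2.resize(a[130:220,245:335],None,fx=6.5,fy=6.5,interpolation=cv2.INTER_CUBIC))
E
```

```text
33.6 F [-0.248 -1.002 -0.082] T [-0.057  0.019 -0.016] E [  0.062 -44.301 -25.427   0.042  -0.051   0.   ] [0.543 0.004 0.486] 0.0337
changed px (side7 vs 8, hanger area) 404 16.315897435897437
```

View pics/c8b.png

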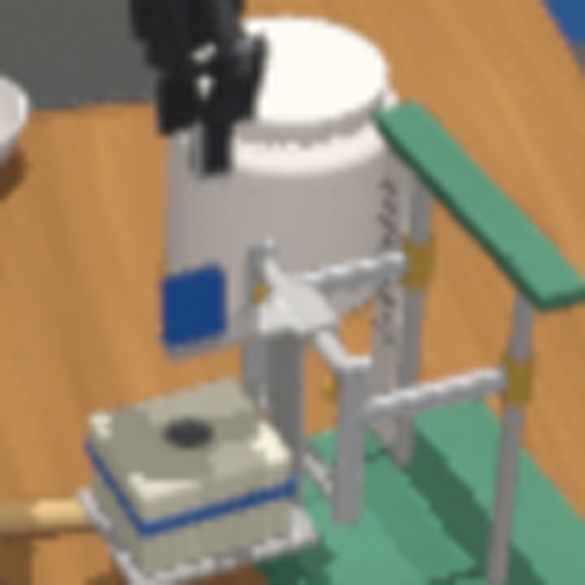

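The gripper is clear. The tab (195,305), roof (300,300) and mould are where they were before the retreat, hanging still between the collars. I'm handing in.

```bash
python3 -c "
from rig import env
print(env.close_job())"
```

```text
the job is handed in; nothing more can be done
None
```

The blue-banded mould now hangs by its hook on the balance's upper bar, and I handed the job in at about 33.6 s of the 58 s allowed. The hand-in reports no verdict.

**What I did**
- I gripped the blue tab and lifted the hanger; it weighs about 4 N.
- I found the bar's fore-aft position by touching the strap against it, at about 5 N. I then backed off and lowered the hook over the bar at 2 cm/s or less.
- I tilted the hanger about 0.034 rad until the strap and lip both bore on the bars, and let go with nearly no vertical force left in the hand.

**Last checks**
- **Release:** the averaged vertical force was about −0.3 N just before opening. The joint torques changed by only about 0.1 N worth when I let go.
- **Hanging:** before and after the retreat, the hanger, mould and bar are in the same place in the side view. The hook is between the collars and the gripper is clear.
- **Pixel comparison:** the automatic check did show change near the hanger. By eye I put that down to the fingers having left that part of the picture.

**Not confirmed**
- A moment of about 0.14 N m was still in the grip at release.
- The arm settled slowly after each small move, so horizontal forces swung by up to about 3 N while I adjusted the lean.
- I did not read the carriage travel or speed directly. At 4 N it should be drawn down about 26 mm.
- I did not compare the bystanders' positions afterwards. I planned the path clear of them, and the only contact force I measured was the deliberate touch on the bar.

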